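# Swing the bench lamp clear, press the case backs home, bring the lamp back over

## Task

The bench lamp hangs low over the watch case holder, in the way of the work. Swing it by its handle back toward the window until no part of its head is above the holder, lay each loose case back from the felt pad on the case of its own colour and press it down until it sits level and fully home (a case whose back is not here stays open), and only then swing the lamp back so that the middle of its head is over the middle of the holder, ready for inspection. Leave the other things on the bench where they are.

Things in the scene. Friction and masses are not known exactly. Their poses are not given: they have to be found in the camera images.
- lamp_handle (a point): the lamp handle: upright black rubber post, 14 mm thick, from 35 mm below to 23 mm above this point (325 mm above the bench), free from above, at the end of the lamp head nearest the robot. The head, 25 mm beside it, is 316 mm high; the lamp arm passes over the head from 336 mm up, 90 mm from the post. Its frame turns with the lamp arm; in it the upright swivel axis is at x = -405, y = -97 mm.
- lamp_head (a point): middle of the underside of the lamp head (107 mm along the lamp arm, 206 mm across it, underside 237 mm above the bench). Head and arm turn together about the upright post on the round foot, 0.406 m from here, between stops: seen from above the arm (post to head) points 1.29 rad (0.05 either way) from world +x at the window stop, 2.54 at the robot's side. Stiff (1 N at the handle), it stays where left.
- holder: the case holder: a fixed wooden block 150 x 150 x 18 mm with four felt seats, two by two, 74 mm apart along its x and its y, each with an open watch case on it. Origin: centre of its underside, on the bench
- felt_pad: a fixed dark red felt pad 190 x 200 x 3 mm on the bench, where the loose backs lie. Origin: centre of its underside
- steel_case: the bright steel watch case, fixed back-up on the holder: 48 mm across, 11 mm high, four lugs along its x, crown at +y. Origin: centre of its underside, z up. Opening 39 mm, flat rim 43 mm across at z = 11 mm. A tight rubber gasket in the opening stops a back that is merely laid on 3 mm short of home; pushed down with 9 to 15 N it gives way and stays down.
- brass_case: the yellow brass watch case, fixed back-up on the holder: 48 mm across, 11 mm high, four lugs along its x, crown at +y. Origin: centre of its underside, z up. Opening 39 mm, flat rim 43 mm across at z = 11 mm. A tight rubber gasket in the opening stops a back that is merely laid on 3 mm short of home; pushed down with 9 to 15 N it gives way and stays down.
- black_case: the black watch case, fixed back-up on the holder: 48 mm across, 11 mm high, four lugs along its x, crown at +y. Origin: centre of its underside, z up. Opening 39 mm, flat rim 43 mm across at z = 11 mm. A tight rubber gasket in the opening stops a back that is merely laid on 3 mm short of home; pushed down with 9 to 15 N it gives way and stays down.
- blue_case: the dark blue watch case, fixed back-up on the holder: 48 mm across, 11 mm high, four lugs along its x, crown at +y. Origin: centre of its underside, z up. Opening 39 mm, flat rim 43 mm across at z = 11 mm. A tight rubber gasket in the opening stops a back that is merely laid on 3 mm short of home; pushed down with 9 to 15 N it gives way and stays down.
- steel_back: the loose bright steel case back (may be absent): a 42 mm disc 3.5 mm thick over a 35 mm register 4 mm deep with a bevelled lower edge, 7.5 mm high in all, 30 g, lying disc uppermost. Origin: centre of its underside (the register), z up. Laid on its case its origin is 10 mm above the case's origin, fully home 7 mm.
- brass_back: the loose yellow brass case back (may be absent): a 42 mm disc 3.5 mm thick over a 35 mm register 4 mm deep with a bevelled lower edge, 7.5 mm high in all, 30 g, lying disc uppermost. Origin: centre of its underside (the register), z up. Laid on its case its origin is 10 mm above the case's origin, fully home 7 mm.
- black_back: the loose black case back (may be absent): a 42 mm disc 3.5 mm thick over a 35 mm register 4 mm deep with a bevelled lower edge, 7.5 mm high in all, 30 g, lying disc uppermost. Origin: centre of its underside (the register), z up. Laid on its case its origin is 10 mm above the case's origin, fully home 7 mm.
- blue_back: the loose dark blue case back (may be absent): a 42 mm disc 3.5 mm thick over a 35 mm register 4 mm deep with a bevelled lower edge, 7.5 mm high in all, 30 g, lying disc uppermost. Origin: centre of its underside (the register), z up. Laid on its case its origin is 10 mm above the case's origin, fully home 7 mm.
- blower: a blue rubber air blower, 82 x 54 x 52 mm, loose; bystander, origin under its middle
- eye_loupe: a black eye loupe, 32 mm across, 28 mm high, loose; bystander, origin under its middle
- fine_tweezers: a pair of pale tweezers, 118 mm long along its y, 23 mm high, loose; bystander, origin under its middle
- rodico: a small red and pink pot of cleaning putty, 22 mm across, 18 mm high, loose; bystander, origin under its middle

How it is judged:
By the outcome, as a careful person would: the job done as asked, in the order asked, and still so for the second after the job is handed in, with the robot touching nothing.
Of steel_back, brass_back, black_back, blue_back only 3 to 4 are there at a start; the rules pass over those that are not, and their reading is None.
At some moment in a run one of steel_back, brass_back, black_back, blue_back may be knocked a few centimetres aside while the robot is not near it.
Once in a run the grip may slacken for a moment while it holds something.
It also fails if it takes over 210 s, if anything falls off the work surface, if the arm or the gripper's body presses on something with over 40 N, if the wrist force passes 120 N, or if a joint passes its speed limit or range.

## Robot

A 6-joint arm with a two-finger parallel gripper is mounted at the origin on a cart in front of the work surface, level with it; the furniture and walls round the work are solid. World frame = base frame: x ahead of the robot, y to its left, z up, the work surface at z = 0. Lengths are in mm, angles in degrees, forces in N, time in s.
With the tool pointing down it reaches from about 275 to 750 mm from the base axis. Payload 10.2 kg.
Tool frame: the origin (TCP) lies between the finger pads; the fingertips stand 14 mm ahead of it and the grasp point (between the pads) lies 5 mm behind it (tips_ahead is the z of the fingertips in the tool frame, in mm); z points along the fingers, y is the line along which they close (so a half turn about z gives the same grasp; the last joint's range is limited). The gripper opens to 85 mm and grips with 20 to 120 N. Pads are 22 mm wide; open, the fingers measure 114 mm over their backs; the gripper's body (76 mm by 85 mm) begins 54 mm behind the grasp point. The pads swing forward as they close: fully open they stand 13 mm farther back than shut.
Start: joints at [-77.945, 17.928, 85.812, -0, 76.261, -12.8], TCP at [220.657, -476.384, 245.294] pointing down, gripper open.
Joint ranges: [-168.41, 168.41], [-55.51, 124.54], [10.69, 146.95], [-70.63, 250.63], [1, 178], [-165.06, 165.06]. Speed limits (degrees/s): [136.94, 136.94, 172.46, 180, 180, 180].

## Interface

Orientations are given as a 3x3 rotation matrix whose columns are the frame's x, y, z axes.
In Python, from cell import * gives the robot as it stands.
- The arm moves only by the shell command python3 -m crank 'ROWS'. ROWS is JSON, a list of rows, each a list of 7 numbers: the finger opening in mm, from 0 to 85.4, then the shift along the world's x, y, z in mm, then the turn, a rotation vector about the world's x, y, z in rad. A call has 1 to 20 rows; each row is the pose to reach, as a shift and turn from the pose commanded when the call began; what a row does not reach only later rows make up. A row lasts 1/12 s, in which the tool goes at most 41.7 mm and 7.16 degrees, less where a joint would pass 70% of its speed; a pose out of reach is approached as far as the arm can. A call with a gripper value outside its range is refused whole. The fingers move at their own pace and stop on an object; the grip force is fixed at half the most. Time passes only in rows, so rows that repeat a pose let the fingers close. It gives the time, the measured TCP pose, the force, the opening and the grip force at its end, in the units of the state.
- get_obs(): the state, without advancing time (a new reading comes with each control period).
- read_camera(name): name is "scene" or "side" or "wrist"; returns a dict with "img" (420x560x3 uint8, red, green, blue), "range_z" (420x560 float32, mm along the optical axis (not along the pixel's ray), 0 where there is no reading), "fx", "fy", "cx", "cy" (pixels), "distortion" ([k1, k2, p1, p2, k3] as OpenCV has them; the pictures are not rectified), "R" (3x3) and "t" (3): a world point X has camera coordinates R X + t. Camera axes: x right, y down, z forward; pixel columns grow to the right and rows downward; lengths in mm; the calibration is good to about 2 mm. A picture is of the moment at which its call begins.
- close_job(): hands the job in; it is judged then, once.
The state is a dict: "clock": time; "q": joint angles; "joint_velocities": joint speeds; "joint_efforts": joint torques, N m; "eef_pos": TCP position; "tool_rot": TCP orientation; "force": force on the tool from outside, world axes, zero at the start; "moment": the same for the moment, N m; "finger_gap": finger opening in mm; "gripper_force": force on a finger pad.
Only numpy, scipy, OpenCV 4.12 (cv2) and the standard library are available. Lean on these libraries where they do the work, as an engineer would, in place of code of your own. Each camera call takes 0.05 s, during which the arm holds its last target. There are 200 camera calls.

## Working session

There is one attempt and no reset: what is moved stays moved. The work goes in short steps, Python scripts to look and compute and a shell command to move; the robot and the scene stay as the last step left them, time stands still between calls to the robot, and variables do not carry over. Pictures are saved under pics/ and viewed, at most 14 in all, crops included, and the job is handed in when it is done.

```bash
ls; mkdir -p pics; cat > h.py <<'E'
from cell import *
import numpy as np, cv2
def cam(n):
    c=read_camera(n); c['K']=np.array([[c['fx'],0,c['cx']],[0,c['fy'],c['cy']],[0,0,1.]]); c['D']=np.array(c['distortion'],float)
    c['R']=np.array(c['R']);c['t']=np.array(c['t']).ravel(); return c
def ray(c,u,v):
    p=cv2.undistortPoints(np.array([[[u,v]]],float),c['K'],c['D'])[0,0]
    return -c['R'].T@c['t'], c['R'].T@np.array([p[0],p[1],1])
def onz(c,u,v,z):
    o,d=ray(c,u,v); return o+d*(z-o[2])/d[2]
def dep(c,u,v):
    o,d=ray(c,u,v); return o+d*c['range_z'][int(v),int(u)]
def cloud(c):
    h,w=c['range_z'].shape; u,v=np.meshgrid(np.arange(w,dtype=float),np.arange(h,dtype=float))
    p=cv2.undistortPoints(np.stack([u.ravel(),v.ravel()],1)[:,None],c['K'],c['D'])[:,0]
    P=np.c_[p,np.ones(len(p))]*c['range_z'].reshape(-1,1)
    return ((P-c['t'])@c['R']).reshape(h,w,3)
def save(c,f): cv2.imwrite('pics/'+f,c['img'][:,:,::-1])
E
python3 - <<'E'
from h import *
for n in ['scene','side','wrist']:
    c=cam(n); save(c,n+'0.png'); print(n,-c['R'].T@c['t'],c['R'][2],c['fx'])
a=cam('scene')['img'];b=cam('side')['img']
print(get_obs()['clock'],get_obs()['tool_rot'],get_obs()['force'])
E
```

```text
pics
scene [195.30204814 350.23452353 871.02833196] [ 0.40359678 -0.56333927 -0.72094279] 406.9784656838086
side [ -4.46256752 729.27825089 832.39440158] [ 0.44361847 -0.73987418 -0.50575573] 467.76631182205494
wrist [ 289.29334962 -443.38750239  372.6125192 ] [-0.27040655 -0.12563768 -0.95451321] 376.87317320144246
0.25 [[ 9.07381553e-01  4.20307860e-01 -1.39308050e-04]
 [ 4.20307870e-01 -9.07381393e-01  5.49687358e-04]
 [ 1.04632385e-04 -5.57328439e-04 -9.99999839e-01]] [ 1.31435727 -0.85946643 -0.72174149]
```

View pics/scene0.png

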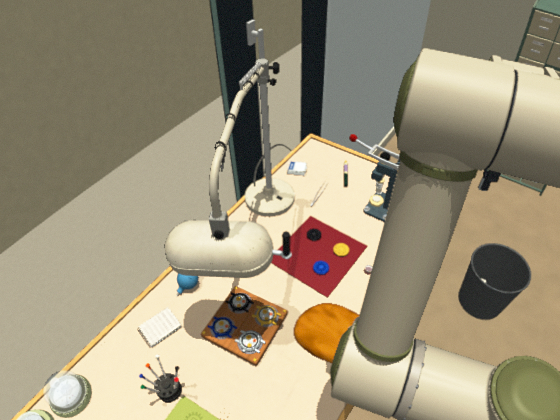

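View pics/side0.png

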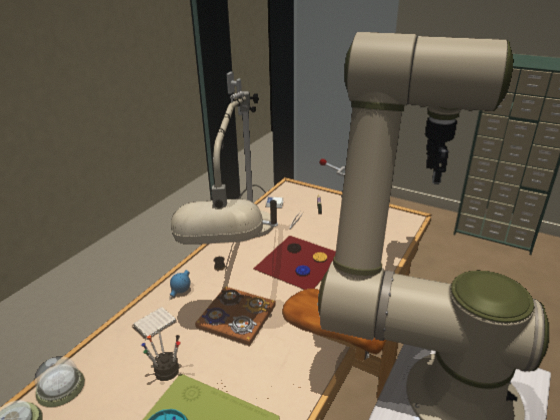

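Scene: black, brass and blue backs on the pad at (314,235), (341,250), (321,268), with no steel back seen yet. The handle is at (287,244), the holder near (245,325), and the foot at (270,195). In side, the handle is at (273,211).

```bash
python3 - <<'E'
from h import *
c=cam('scene'); s=cam('side')
P=cloud(c); S=cloud(s)
for n,Q,im,roi in (('scene',P,c['img'],(275,225,300,265)),('side',S,s['img'],(262,192,284,232))):
    x0,y0,x1,y1=roi; q=Q[y0:y1,x0:x1].reshape(-1,3); m=(q[:,2]>285)&(q[:,2]<352)&(im[y0:y1,x0:x1].reshape(-1,3).max(1)<70)
    print(n,'handle',m.sum(),np.median(q[m],0),q[m].min(0),q[m].max(0))
hsv=cv2.cvtColor(c['img'],cv2.COLOR_RGB2HSV)
for nm,(u,v) in dict(black=(314,235),brass=(341,250),blue=(321,268)).items():
    p=dep(c,u,v); print(nm,p,onz(c,u,v,10.5))
for nm,(u,v) in dict(foot=(270,197),black=(239,301),brass=(267,316),blue=(222,327),steel=(250,343),tweez=(317,193),loupe=(368,269),blower=(187,283)).items(): print(nm,dep(c,u,v))
z=P[:,:,2]; 
# head
m=(z>225)&(z<322)&(np.indices(z.shape)[1]<280)&(np.indices(z.shape)[1]>150)
q=P[m];print('head',q.min(0),q.max(0)); 
# pole
m=(z>100)&(z<300)&(np.indices(z.shape)[1]<285)&(np.indices(z.shape)[1]>255)&(np.indices(z.shape)[0]<195)&(np.indices(z.shape)[0]>80)
print('pole',np.median(P[m],0),m.sum())
# felt pad
m=(hsv[:,:,1]>150)&((hsv[:,:,0]<6)|(hsv[:,:,0]>172))&(abs(z-3)<6)
k,l,st,_=cv2.connectedComponentsWithStats(m.astype(np.uint8)); i=1+np.argmax(st[1:,4]); print('pad',st[i],cv2.minAreaRect(P[l==i][:,:2].astype(np.float32)))
m=(z>12)&(z<45); m[:285]=0;m[365:]=0;m[:,:195]=0;m[:,292:]=0
k,l,st,_=cv2.connectedComponentsWithStats(m.astype(np.uint8)); i=1+np.argmax(st[1:,4]); print('holder',st[i],cv2.minAreaRect(P[l==i][:,:2].astype(np.float32)))
E
```

```text
scene handle 123 [457.2794068  -18.54889249 310.51066003] [452.82746079 -26.74465764 285.36346187] [464.26051037 -15.334099   326.67822946]
side handle 88 [456.54117968 -19.7531151  307.33905969] [450.41184988 -29.39024404 285.36366378] [466.13052735 -16.37150704 325.45968779]
black [ 545.36111484 -275.76969957   12.55879627] [ 546.20063246 -277.27099356   10.5       ]
brass [ 459.23880514 -273.31212964   10.0854411 ] [ 459.11171502 -273.01188114   10.5       ]
blue [ 473.24785207 -193.62521915   10.59483537] [ 473.27848673 -193.68516235   10.5       ]
foot [ 723.81435226 -317.41692697   26.29955708]
black [582.97862454   3.63152444  19.13353069]
brass [ 5.02563457e+02 -3.51010704e-01  2.28879665e+01]
blue [571.51377249  79.99543775  20.89805647]
steel [493.48117819  75.67457793  24.58150383]
tweez [ 628.06796353 -427.40696332    5.21804829]
loupe [ 370.54191531 -255.39680186   13.71780135]
blower [709.68895662  45.34698185  39.82571541]
head [ 469.95611733 -571.46739471  225.10384916] [1008.48025461  116.47279232  321.99143306]
pole [ 734.31525781 -328.36622577  192.17061851] 516
pad [ 272  217   95   80 3280] ((508.5194091796875, -235.30572509765625), (196.63148498535156, 188.00082397460938), 87.26753997802734)
holder [ 201  286   87   79 3823] ((538.864501953125, 38.976322174072266), (151.79563903808594, 151.85316467285156), 5.909312725067139)
```

View pics/wrist0.png

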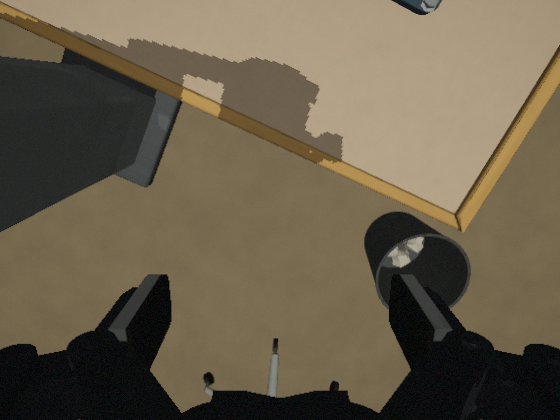

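The wrist view shows only floor and bench edge. The numbers check out: handle centre is about (460,-24), the post about (738,-334) (416 mm apart, as given), the holder (539,39), and the arm angle about 2.07 rad. Next I go near the handle with the camera side away from the head.

```bash
python3 -m crank '[[85,100,200,185,0,0,0.8],[85,100,200,185,0,0,0.8],[85,100,200,185,0,0,0.8],[85,100,200,185,0,0,0.8],[85,100,200,185,0,0,0.8],[85,100,200,185,0,0,0.8],[85,100,200,185,0,0,0.8],[85,100,200,185,0,0,0.8],[85,160,326,185,0,0,1.6],[85,160,326,185,0,0,1.6],[85,160,326,185,0,0,1.6],[85,160,326,185,0,0,1.6],[85,160,326,185,0,0,1.6],[85,160,326,185,0,0,1.6],[85,160,326,185,0,0,1.6],[85,160,326,185,0,0,1.6],[85,160,326,185,0,0,1.6]]'
python3 -m crank '[[85,40,60,0,0,0,0.8],[85,40,60,0,0,0,0.8],[85,40,60,0,0,0,0.8],[85,40,60,0,0,0,0.8],[85,40,60,0,0,0,0.8],[85,40,60,0,0,0,0.8],[85,40,60,0,0,0,0.8],[85,80,126,0,0,0,1.6],[85,80,126,0,0,0,1.6],[85,80,126,0,0,0,1.6],[85,80,126,0,0,0,1.6],[85,80,126,0,0,0,1.6],[85,80,126,0,0,0,1.6],[85,80,126,0,0,0,1.6],[85,80,126,0,0,0,1.6],[85,80,126,0,0,0,1.6]]'
python3 - <<'E'
from h import *
c=cam('wrist'); save(c,'w1.png'); o=get_obs(); print(o['q'],o['tool_rot'],o['clock'])
print(-c['R'].T@c['t'],c['R'][2])
P=cloud(c); z=P[:,:,2]; m=(z>322)&(z<360)&(c['img'].max(2)<80); q=P[m]; print(m.sum(),len(q) and (np.median(q,0),q.min(0),q.max(0)))
E
```

```text
clock: 1.77
eef_pos: [380.6, -150.6, 430.0]
tool_rot: [[-0.444, 0.896, -0.0], [0.896, 0.444, 0.0], [0.0, -0.0, -1.0]]
force: [0.2, 0.1, 0.6]
finger_gap: 84.7
gripper_force: 0.0
clock: 3.1
eef_pos: [460.7, -24.6, 430.1]
tool_rot: [[-0.883, -0.469, -0.0], [-0.469, 0.883, 0.0], [0.0, 0.0, -1.0]]
force: [-0.1, 0.4, -0.2]
finger_gap: 85.3
gripper_force: 0.0
[-1.76505405e+01  6.34408389e+00  7.31721628e+01  1.68035562e-04
  1.00491778e+02 -1.35665435e+02] [[-8.82825264e-01 -4.69701538e-01 -1.32588781e-04]
 [-4.69701547e-01  8.82825268e-01  4.52146040e-05]
 [ 9.58153568e-05  1.02193750e-04 -9.99999990e-01]] 3.15
[392.86855389 -59.49070103 557.94819466] [ 0.26362056  0.13895255 -0.95456607]
1853 (array([550.14852678,  21.94658139, 332.82221186]), array([452.79482288, -31.54120266, 322.0807563 ]), array([574.88663171,  47.23258017, 359.97955543]))
```

View pics/w1.png

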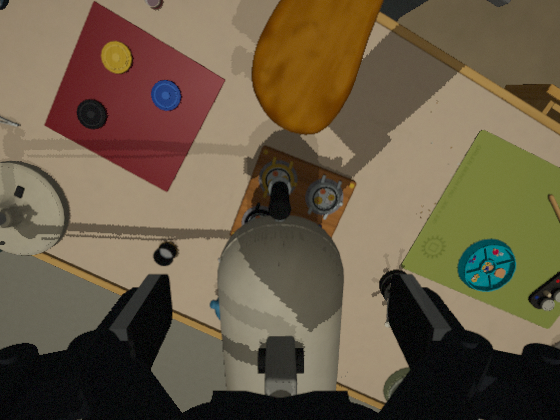

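The wrist view from above shows the handle at (280,197), its end toward the camera. It also shows the pad with brass (116,57), blue (166,95) and black (92,113) and no steel back, plus the foot disc at left and the holder below.

```bash
python3 - <<'E'
from h import *
c=cam('wrist');P=cloud(c); z=P[:,:,2]
sub=np.s_[175:225,262:300]
q=P[sub].reshape(-1,3); m=(q[:,2]>280)&(c['img'][sub].reshape(-1,3).max(1)<60); q=q[m]
for a,b in((285,300),(300,320),(320,340),(340,346),(346,352)):
    k=q[(q[:,2]>=a)&(q[:,2]<b)]; print(a,b,len(k),len(k) and (k.mean(0).round(1),k.min(0).round(1),k.max(0).round(1)))
# foot
for u,v in ((35,205),(0,215)): print(dep(c,u,v))
# backs & holder at z
for n,u,v,zz in (('brass',116,57,10.5),('blue',166,95,10.5),('black',92,113,10.5)): print(n,onz(c,u,v,zz),dep(c,u,v))
E
```

```text
285 300 94 (array([454.9, -27.5, 292.3]), array([452.6, -32. , 285. ]), array([461.8, -19.7, 299.5]))
300 320 133 (array([454.8, -27.5, 309.9]), array([452.2, -32.5, 300. ]), array([466.8, -17.7, 319.8]))
320 340 382 (array([458.8, -25.4, 323.5]), array([452.4, -32.4, 320. ]), array([466.2, -17.4, 325.8]))
340 346 0 0
346 352 0 0
[ 712.18745054 -308.16489207   20.14884213]
[ 727.95323279 -330.91618858   57.99091236]
brass [ 460.06266391 -277.40231522   10.5       ] [ 460.05213366 -277.36816559   10.58579323]
blue [ 474.16481163 -197.17145745   10.5       ] [ 473.93048382 -196.77459278   12.07798615]
black [ 546.11722916 -281.02516334   10.5       ] [ 546.13474922 -281.05049083   10.43741094]
```

Handle top is at z 325, centred on (459,-25). I lower the fingers around it to grasp at about 308 and close.

```bash
python3 -m crank '[[85,-3,-1,-60,0,0,0],[85,-3,-1,-60,0,0,0],[85,-3,-1,-85,0,0,0],[85,-3,-1,-100,0,0,0],[85,-3,-1,-115,0,0,0],[85,-3,-1,-125,0,0,0],[85,-3,-1,-125,0,0,0],[10,-3,-1,-125,0,0,0],[10,-3,-1,-125,0,0,0],[10,-3,-1,-125,0,0,0],[10,-3,-1,-125,0,0,0],[10,-3,-1,-125,0,0,0],[10,-3,-1,-125,0,0,0],[10,-3,-1,-125,0,0,0],[10,-3,-1,-125,0,0,0],[10,-3,-1,-125,0,0,0],[10,-3,-1,-125,0,0,0]]'
python3 - <<'E'
import numpy as np
p=np.array([738,-334]);h=np.array([457.7,-25.6])
for ps in ([738,-334],[735,-330],[741,-337]):
    v=h-np.array(ps); print(np.linalg.norm(v), np.degrees(np.arctan2(v[1],v[0])))
v=h-p; 
for d in range(4,41,4):
    a=-np.radians(d); R=np.array([[np.cos(a),-np.sin(a)],[np.sin(a),np.cos(a)]]); print(d,(R@v-v).round(0),round(a,3), (p+R@v).round())
E
```

```text
clock: 4.62
eef_pos: [458.4, -26.1, 305.8]
tool_rot: [[-0.881, -0.472, 0.003], [-0.472, 0.881, -0.002], [-0.001, -0.003, -1.0]]
force: [4.3, -3.3, 0.7]
finger_gap: 12.3
gripper_force: 58.5
416.74770545259156 132.26721532473525
411.7701421910044 132.3326564454847
420.98556982395485 132.2947455520076
4 [22. 19.] -0.07 [480.  -7.]
8 [46. 36.] -0.14 [503.  10.]
12 [70. 52.] -0.209 [528.  26.]
16 [96. 65.] -0.279 [554.  40.]
20 [122.  77.] -0.349 [580.  52.]
24 [150.  87.] -0.419 [607.  62.]
28 [178.  95.] -0.489 [635.  70.]
32 [206. 102.] -0.559 [664.  76.]
36 [235. 106.] -0.628 [693.  80.]
40 [264. 108.] -0.698 [722.  82.]
```

```bash
python3 -m crank '[[10,5,5,0,0,0,-0.017],[10,11,10,0,0,0,-0.035],[10,22,19,0,0,0,-0.07],[10,34,28,0,0,0,-0.105],[10,46,36,0,0,0,-0.14],[10,58,44,0,0,0,-0.175],[10,70,52,0,0,0,-0.209],[10,83,59,0,0,0,-0.244],[10,96,65,0,0,0,-0.279],[10,96,65,0,0,0,-0.279]]'
```

```text
clock: 5.45
eef_pos: [555.8, 39.6, 305.8]
tool_rot: [[-0.978, -0.21, 0.003], [-0.21, 0.978, -0.001], [-0.003, -0.002, -1.0]]
force: [1.7, -4.5, 3.4]
finger_gap: 12.7
gripper_force: 59.7
```

```bash
python3 -m crank '[[10,13,6,0,0,0,-0.035],[10,26,12,0,0,0,-0.07],[10,40,17,0,0,0,-0.105],[10,54,22,0,0,0,-0.14],[10,68,26,0,0,0,-0.175],[10,82,30,0,0,0,-0.21],[10,96,34,0,0,0,-0.244],[10,110,37,0,0,0,-0.28],[10,125,39,0,0,0,-0.315],[10,139,41,0,0,0,-0.349],[10,139,41,0,0,0,-0.349]]'
python3 -m crank '[[85,0,0,0,0,0,0],[85,0,0,0,0,0,0],[85,0,0,0,0,0,0],[85,0,0,0,0,0,0],[85,0,0,0,0,0,0],[85,0,0,0,0,0,0],[85,0,0,30,0,0,0],[85,0,0,60,0,0,0],[85,0,0,90,0,0,0],[85,0,0,90,0,0,0]]'
python3 - <<'E'
from h import *
c=cam('scene'); save(c,'s2.png'); P=cloud(c);z=P[:,:,2]
hsv=cv2.cvtColor(c['img'],cv2.COLOR_RGB2HSV)
E
```

```text
clock: 6.37
eef_pos: [694.7, 79.3, 305.8]
tool_rot: [[-0.99, 0.139, 0.003], [0.139, 0.99, -0.002], [-0.004, -0.002, -1.0]]
force: [0.8, -6.6, 4.7]
finger_gap: 11.9
gripper_force: 60.8
clock: 7.2
eef_pos: [692.7, 80.6, 402.6]
tool_rot: [[-0.991, 0.135, 0.012], [0.135, 0.991, -0.001], [-0.012, 0.001, -1.0]]
force: [-0.1, 0.5, 1.3]
finger_gap: 85.2
gripper_force: 0.0
```

View pics/s2.png

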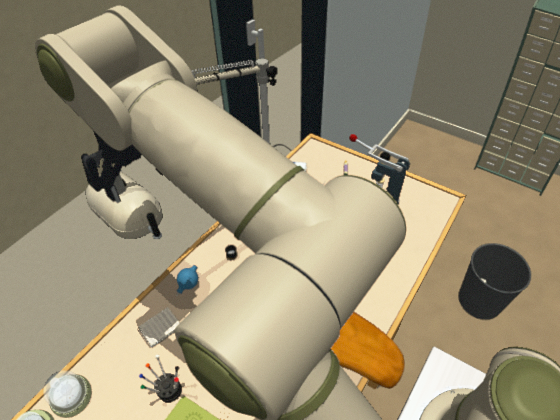

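The lamp head has swung to the left over the window edge at (125,210), its handle at (152,225), and is clear of the holder (hidden by the arm). Next a look from close by at the holder, then the pad.

```bash
python3 -m crank '[[85,-80,-20,0,0,0,0.06],[85,-80,-20,0,0,0,0.06],[85,-153,-42,-30,0,0,0.125],[85,-153,-42,-60,0,0,0.125],[85,-153,-42,-100,0,0,0.125],[85,-153,-42,-140,0,0,0.125],[85,-153,-42,-170,0,0,0.125],[85,-153,-42,-170,0,0,0.125],[85,-153,-42,-170,0,0,0.125]]'
python3 - <<'E'
from h import *
c=cam('wrist'); save(c,'w2.png'); np.savez('w2.npz',**{k:c[k] for k in('img','range_z','K','D','R','t')}); print(get_obs()['tool_rot'],get_obs()['eef_pos'])
P=cloud(c);z=P[:,:,2]
m=((z>13)&(z<24)).astype(np.uint8)
k,l,st,_=cv2.connectedComponentsWithStats(m); i=1+np.argmax(st[1:,4]); print('holder',st[i],cv2.minAreaRect(P[l==i][:,:2].astype(np.float32)))
E
```

```text
clock: 8.0
eef_pos: [536.6, 38.9, 220.2]
tool_rot: [[-1.0, 0.011, -0.01], [0.011, 1.0, 0.001], [0.01, 0.001, -1.0]]
force: [-0.4, 0.2, -1.6]
finger_gap: 84.6
gripper_force: 0.0
[[-9.99929883e-01  1.08948604e-02 -4.64021873e-03]
 [ 1.08917634e-02  9.99940443e-01  6.92172282e-04]
 [ 4.64748349e-03  6.41583584e-04 -9.99988995e-01]] [538.30653099  38.77747922 223.4961154 ]
holder [  182    86   182   179 17659] ((537.7307739257812, 36.88132858276367), (148.85597229003906, 150.2689666748047), 6.484616756439209)
```

View pics/w2.png

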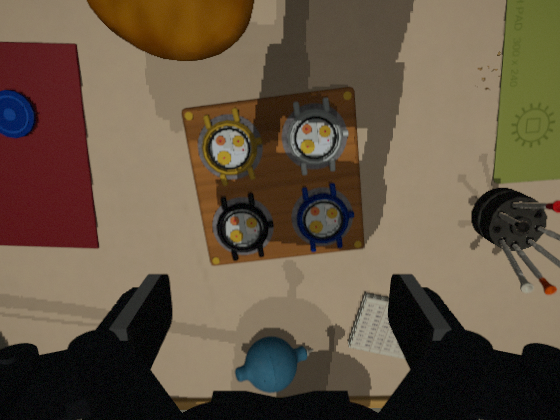

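```bash
python3 -m crank '[[85,-15,-140,0,0,0,0],[85,-15,-140,0,0,0,0],[85,-15,-140,0,0,0,0],[85,-35,-277,0,0,0,0],[85,-35,-277,0,0,0,0],[85,-35,-277,0,0,0,0],[85,-35,-277,0,0,0,0],[85,-35,-277,0,0,0,0],[85,-35,-277,0,0,0,0],[85,-35,-277,0,0,0,0]]'
python3 - <<'E'
from h import *
c=cam('wrist'); save(c,'w3.png'); np.savez('w3.npz',**{k:c[k] for k in('img','range_z','K','D','R','t')}); print(get_obs()['eef_pos'])
E
```

```text
clock: 8.88
eef_pos: [505.2, -238.0, 226.4]
tool_rot: [[-1.0, 0.011, 0.002], [0.011, 1.0, -0.001], [-0.002, -0.001, -1.0]]
force: [0.4, 1.2, 0.1]
finger_gap: 84.9
gripper_force: 0.0
[ 505.19795412 -237.54432427  226.24444934]
```

View pics/w3.png

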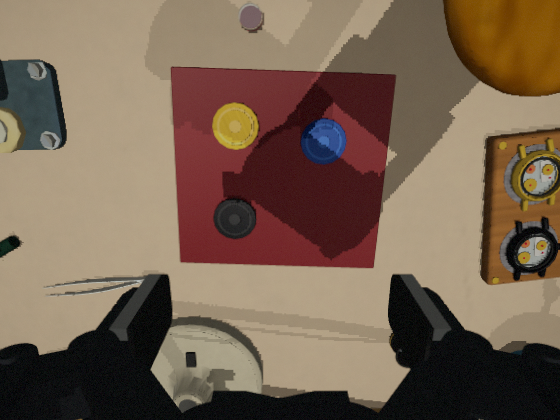

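w2: the four open cases are brass (229,148), steel (315,137), black (242,227) and blue (322,217). w3: the backs are brass (236,126), blue (324,141) and black (235,218); steel is absent from the pad.

```bash
cat >> h.py <<'E'
def circ(c,u,v,r,zlo,zhi,z):
    """centre of the raised round thing near a pixel"""
    Z=cloud(c)[:,:,2]; m=((Z>zlo)&(Z<zhi)).astype(np.uint8)
    k=np.zeros_like(m); cv2.circle(k,(u,v),r,1,-1); m*=k
    n,l,st,_=cv2.connectedComponentsWithStats(m); i=1+np.argmax(st[1:,4])
    cs,_=cv2.findContours((l==i).astype(np.uint8),cv2.RETR_EXTERNAL,cv2.CHAIN_APPROX_NONE)
    q=np.array([onz(c,*p[0].astype(float),z)[:2] for p in cs[0]],np.float32)
    e=cv2.fitEllipse(q); return np.round(e[0],1),np.round(e[1],1),np.round(np.median(Z[l==i]),1)
E
python3 - <<'E'
from h import *
w2=dict(np.load('w2.npz'));w3=dict(np.load('w3.npz'))
for n,u,v in(('brass',236,126),('blue',324,141),('black',235,218)): print(n,circ(w3,u,v,30,7.5,14,10.5))
Z=cloud(w2)[:,:,2]
for n,u,v in(('brass',229,148),('steel',315,137),('black',242,227),('blue',322,217)):
    m=np.zeros(Z.shape,np.uint8); cv2.circle(m,(u,v),26,1,-1); m=(m>0)&(Z>26.5); print(n,m.sum(),np.percentile(Z[m],[50,95]),circ(w2,u,v,26,26.5,33,29))
a=np.radians(6.48);R=np.array([[np.cos(a),-np.sin(a)],[np.sin(a),np.cos(a)]])
for s in((-1,-1),(-1,1),(1,-1),(1,1)): print(s,np.array([537.7,36.9])+R@(37*np.array(s)))
E
```

```text
brass (array([ 460. , -277.9]), array([40.1, 40.7]), np.float64(10.1))
blue (array([ 474.4, -198.4]), array([39.6, 40.4]), np.float64(10.0))
black (array([ 547.3, -282.4]), array([40.3, 40.9]), np.float64(9.9))
brass 622 [27.71991983 29.3670811 ] (array([505.2,  -3.5]), array([41.7, 42.8]), np.float64(28.1))
steel 639 [27.75780001 29.23654072] (array([496.9,  69.6]), array([41.8, 42.8]), np.float64(28.1))
black 566 [27.63907681 29.14743335] (array([577.6,   4.6]), array([42.9, 43.3]), np.float64(27.9))
blue 530 [27.57561354 28.98414717] (array([569.5,  77.5]), array([42.6, 43. ]), np.float64(27.6))
(-1, -1) [505.11206775  -4.03930473]
(-1, 1) [496.76069527  69.48793225]
(1, -1) [578.63930473   4.31206775]
(1, 1) [570.28793225  77.83930473]
```

```bash
python3 -m crank '[[52,-45,-40,-40,0,0,0],[52,-45,-40,-80,0,0,0],[52,-45,-40,-120,0,0,0],[52,-45,-40,-150,0,0,0],[52,-45,-40,-180,0,0,0],[52,-45,-40,-195,0,0,0],[52,-45,-40,-204,0,0,0],[52,-45,-40,-204,0,0,0],[52,-45,-40,-204,0,0,0],[52,-45,-40,-204,0,0,0]]'
python3 -m crank '[[52,0,0,-1,0,0,0],[52,0,0,-2,0,0,0],[52,0,0,-3,0,0,0],[52,0,0,-3,0,0,0]]'
python3 -m crank '[[52,0,0,-1,0,0,0],[52,0,0,-2,0,0,0],[52,0,0,-2,0,0,0]]'
```

```text
clock: 9.77
eef_pos: [460.6, -278.7, 23.0]
tool_rot: [[-1.0, 0.01, 0.002], [0.01, 1.0, -0.002], [-0.002, -0.002, -1.0]]
force: [-1.2, 0.0, -0.3]
finger_gap: 52.2
gripper_force: 0.0
clock: 10.1
eef_pos: [459.7, -278.4, 18.4]
tool_rot: [[-1.0, 0.011, 0.0], [0.011, 1.0, -0.0], [-0.0, -0.0, -1.0]]
force: [0.1, 0.2, -0.0]
finger_gap: 51.4
gripper_force: 0.0
clock: 10.35
eef_pos: [459.6, -278.3, 16.1]
tool_rot: [[-1.0, 0.011, -0.0], [0.011, 1.0, 0.0], [0.0, 0.0, -1.0]]
force: [0.1, 0.2, -0.3]
finger_gap: 52.5
gripper_force: 0.0
```

```bash
python3 -m crank '[[46,0,0,-1,0,0,0],[46,0,0,-2,0,0,0],[46,0,0,-2,0,0,0]]'
python3 -m crank '[[46,0,0,-1,0,0,0],[46,0,0,-1,0,0,0],[46,0,0,-1,0,0,0]]'
python3 -m crank '[[46,0,0,-1,0,0,0],[46,0,0,-1,0,0,0],[46,0,0,-1,0,0,0]]'
```

```text
clock: 10.6
eef_pos: [459.7, -278.4, 14.7]
tool_rot: [[-1.0, 0.011, -0.0], [0.011, 1.0, -0.0], [0.0, -0.0, -1.0]]
force: [-2.2, 1.0, 6.5]
finger_gap: 46.0
gripper_force: 2.9
clock: 10.85
eef_pos: [459.7, -278.5, 14.6]
tool_rot: [[-1.0, 0.011, 0.0], [0.011, 1.0, -0.0], [-0.0, -0.0, -1.0]]
force: [-5.0, 3.3, 17.3]
finger_gap: 45.8
gripper_force: 8.3
clock: 11.1
eef_pos: [459.7, -278.5, 14.5]
tool_rot: [[-1.0, 0.01, 0.0], [0.01, 1.0, -0.0], [-0.0, -0.0, -1.0]]
force: [-8.4, 6.4, 27.5]
finger_gap: 46.2
gripper_force: 13.9
```

Tips touch the felt at TCP 14.7, so they reach 11.7 mm ahead at this opening. I raise so the tips are at the disc's underside, then grip.

```bash
python3 -m crank '[[46,0,0,3,0,0,0],[46,0,0,6,0,0,0],[46,0,0,6,0,0,0],[36,0,0,6,0,0,0],[36,0,0,6,0,0,0],[36,0,0,6,0,0,0],[36,0,0,6,0,0,0],[36,0,0,6,0,0,0],[36,0,0,6,0,0,0],[36,0,0,6,0,0,0]]'
python3 -m crank '[[36,0,0,10,0,0,0],[36,0,0,25,0,0,0],[36,0,0,50,0,0,0],[36,0,0,80,0,0,0],[36,0,0,80,0,0,0],[36,0,0,80,0,0,0],[36,0,0,80,0,0,0]]'
python3 - <<'E'
from h import *
c=cam('wrist'); save(c,'w4.png'); p=get_obs()['eef_pos']; print(p)
P=cloud(c); Z=P[:,:,2]
hsv=cv2.cvtColor(c['img'],cv2.COLOR_RGB2HSV); m=(hsv[:,:,0]>20)&(hsv[:,:,0]<35)&(hsv[:,:,1]>150)&(hsv[:,:,2]>100)
k,l,st,_=cv2.connectedComponentsWithStats(m.astype(np.uint8)); i=1+np.argmax(st[1:,4]); print(st[i],np.median(Z[l==i]))
E
```

```text
clock: 11.93
eef_pos: [459.8, -278.5, 18.9]
tool_rot: [[-1.0, 0.011, 0.0], [0.011, 1.0, -0.0], [-0.0, -0.0, -1.0]]
force: [-2.5, 1.4, 10.9]
finger_gap: 37.9
gripper_force: 58.8
clock: 12.52
eef_pos: [459.4, -278.1, 97.8]
tool_rot: [[-1.0, 0.011, -0.001], [0.011, 1.0, 0.001], [0.001, 0.001, -1.0]]
force: [1.0, 0.3, 0.1]
finger_gap: 38.0
gripper_force: 60.2
[ 459.20131094 -277.96881648   97.34809375]
[ 234  239   93   91 6785] 88.61889903918721
```

View pics/w4.png

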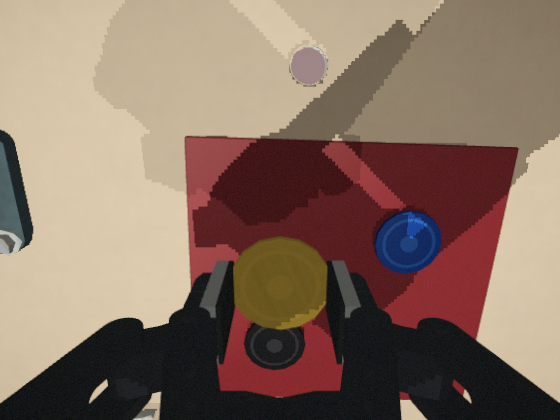

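```bash
python3 - <<'E'
from h import *
c=cam('wrist'); p=get_obs()['eef_pos']
hsv=cv2.cvtColor(c['img'],cv2.COLOR_RGB2HSV); m=(hsv[:,:,0]>20)&(hsv[:,:,0]<35)&(hsv[:,:,1]>150)&(hsv[:,:,2]>80)
m[:225]=0
v,u=np.where(m); q=np.array([onz(c,a,b,88.6)[:2] for a,b in zip(u,v)],np.float32)
print(q.min(0),q.max(0),cv2.minEnclosingCircle(q),p)
r,_=cv2.projectPoints(np.array([[p[0],p[1],88.6],[p[0],p[1],97.3]],float),cv2.Rodrigues(c['R'])[0],c['t'],c['K'],c['D']); print(r.ravel())
print(cloud(c)[300,280])
E
```

```text
[ 437.47577 -296.11398] [ 479.36258 -258.51352] ((458.419189453125, -277.11712646484375), 20.952007293701172) [ 459.21229571 -277.97492343   97.2220459 ]
[277.99604357 286.69954691 277.8942452  297.96756981]
[ 465.64156052 -277.22534559   88.16505815]
```

The brass back is held squarely: centre (458.4,-277.1) against the TCP (459.2,-278.0). I carry it to the brass case.

```bash
python3 -m crank '[[36,10,60,0,0,0,0],[36,20,120,0,0,0,0],[36,30,180,0,0,0,0],[36,40,230,0,0,0,0],[36,47,273,0,0,0,0],[36,47,273,0,0,0,0],[36,47,273,0,0,0,0],[36,47,273,0,0,0,0],[36,47,273,0,0,0,0],[36,47,273,0,0,0,0],[36,47,273,-35,0,0,0],[36,47,273,-37,0,0,0],[36,47,273,-37,0,0,0],[36,47,273,-37,0,0,0]]'
python3 - <<'E'
from h import *
c=cam('wrist'); p=get_obs()['eef_pos']; zt=p[2]-8.5
hsv=cv2.cvtColor(c['img'],cv2.COLOR_RGB2HSV); m=(hsv[:,:,0]>20)&(hsv[:,:,0]<35)&(hsv[:,:,1]>150)&(hsv[:,:,2]>80)
save(c,'w5.png')
k,l,st,_=cv2.connectedComponentsWithStats(m.astype(np.uint8)); i=l[287,278]; print(st[i])
v,u=np.where(l==i); q=np.array([onz(c,a,b,zt)[:2] for a,b in zip(u,v)],np.float32)
print(q.min(0),q.max(0),cv2.minEnclosingCircle(q),p)
E
```

```text
clock: 13.78
eef_pos: [506.8, -6.2, 61.9]
tool_rot: [[-1.0, 0.012, -0.0], [0.012, 1.0, -0.0], [0.0, -0.0, -1.0]]
force: [-0.2, 1.0, 0.7]
finger_gap: 38.0
gripper_force: 60.4
[ 233  184  110  146 9308]
[463.73776  -24.218643] [526.4839    19.041653] ((494.9598693847656, -3.017934560775757), 31.62813377380371) [507.13552885  -6.06077845  62.33795979]
```

```bash
python3 -m crank '[[36,-0.8,1.3,0,0,0,0],[36,-0.8,1.3,-4,0,0,0],[36,-0.8,1.3,-8,0,0,0],[36,-0.8,1.3,-12,0,0,0],[36,-0.8,1.3,-13,0,0,0],[36,-0.8,1.3,-13,0,0,0],[36,-0.8,1.3,-13,0,0,0],[36,-0.8,1.3,-13,0,0,0]]'
python3 -m crank '[[36,0,0,-1,0,0,0],[36,0,0,-1,0,0,0],[36,0,0,-1,0,0,0]]'
```

```text
clock: 14.5
eef_pos: [505.9, -4.1, 48.4]
tool_rot: [[-1.0, 0.011, 0.0], [0.011, 1.0, -0.0], [-0.0, -0.0, -1.0]]
force: [-0.7, -0.4, 0.6]
finger_gap: 38.2
gripper_force: 60.4
clock: 14.75
eef_pos: [505.9, -4.1, 47.3]
tool_rot: [[-1.0, 0.011, 0.0], [0.011, 1.0, -0.0], [-0.0, -0.0, -1.0]]
force: [-1.0, 0.1, -0.4]
finger_gap: 37.7
gripper_force: 60.4
```

```bash
python3 -m crank '[[36,0,-0.5,-1,0,0,0],[36,0,-0.5,-2,0,0,0],[36,0,-0.5,-2,0,0,0],[36,0,-0.5,-2,0,0,0]]'
python3 -m crank '[[36,0,0,-1,0,0,0],[36,0,0,-1,0,0,0],[36,0,0,-1,0,0,0]]'
python3 -m crank '[[36,0,0,-0.5,0,0,0],[36,0,0,-1,0,0,0],[36,0,0,-1,0,0,0]]'
```

```text
clock: 15.08
eef_pos: [505.8, -4.6, 45.2]
tool_rot: [[-1.0, 0.011, -0.0], [0.011, 1.0, 0.0], [0.0, 0.0, -1.0]]
force: [-0.2, -0.2, -0.2]
finger_gap: 37.5
gripper_force: 60.4
clock: 15.33
eef_pos: [505.8, -4.6, 44.2]
tool_rot: [[-1.0, 0.011, -0.0], [0.011, 1.0, 0.0], [0.0, 0.0, -1.0]]
force: [-0.3, 0.1, -0.3]
finger_gap: 37.4
gripper_force: 60.4
clock: 15.58
eef_pos: [505.9, -4.6, 43.7]
tool_rot: [[-1.0, 0.011, 0.0], [0.011, 1.0, -0.0], [-0.0, -0.0, -1.0]]
force: [-2.4, 0.2, 5.5]
finger_gap: 37.7
gripper_force: 60.7
```

Contact at the laid height, as predicted. I push on gently while it is still held level.

```bash
python3 -m crank '[[36,0,0,-0.5,0,0,0],[36,0,0,-1,0,0,0],[36,0,0,-1,0,0,0]]'
python3 -m crank '[[36,0,0,-0.5,0,0,0],[36,0,0,-0.5,0,0,0]]'
python3 -m crank '[[36,0,0,-0.5,0,0,0],[36,0,0,-0.5,0,0,0]]'
```

```text
clock: 15.83
eef_pos: [505.9, -4.6, 42.8]
tool_rot: [[-1.0, 0.011, 0.0], [0.011, 1.0, -0.0], [-0.0, -0.0, -1.0]]
force: [-1.8, 0.2, 6.8]
finger_gap: 37.9
gripper_force: 60.7
clock: 16.0
eef_pos: [506.0, -4.6, 42.4]
tool_rot: [[-1.0, 0.011, 0.0], [0.011, 1.0, -0.0], [-0.0, -0.0, -1.0]]
force: [-2.9, 0.1, 7.3]
finger_gap: 37.9
gripper_force: 60.7
clock: 16.17
eef_pos: [505.9, -4.6, 41.9]
tool_rot: [[-1.0, 0.011, 0.0], [0.011, 1.0, -0.0], [-0.0, -0.0, -1.0]]
force: [-3.7, 0.2, 7.2]
finger_gap: 37.8
gripper_force: 61.8
```

```bash
python3 -m crank '[[36,0,0,-0.5,0,0,0],[36,0,0,-1,0,0,0],[36,0,0,-1,0,0,0]]'
python3 -m crank '[[36,0,0,-0.5,0,0,0],[36,0,0,-0.5,0,0,0]]'
python3 -m crank '[[80,0,0,0,0,0,0],[80,0,0,0,0,0,0],[80,0,0,0,0,0,0],[80,0,0,0,0,0,0],[80,0,0,20,0,0,0],[80,0,0,60,0,0,0],[80,0,0,100,0,0,0],[80,0,0,100,0,0,0],[80,0,0,100,0,0,0]]'
python3 - <<'E'
from h import *
c=cam('wrist'); save(c,'w6.png'); p=get_obs()['eef_pos']; print(p)
P=cloud(c)
r,_=cv2.projectPoints(np.array([[505,-4,35]],float),cv2.Rodrigues(c['R'])[0],c['t'],c['K'],c['D']); u,v=r.ravel().astype(int); print(u,v)
for a,b in((0,0),(-22,0),(22,0),(0,-22),(0,22)): print(np.median(P[v+b-3:v+b+4,u+a-3:u+a+4,2]))
print(circ(c,u,v,60,30,40,33))
cv2.imwrite('pics/w6c.png',cv2.resize(c['img'][v-75:v+75,u-100:u+100,::-1],(600,450)))
E
```

```text
clock: 16.42
eef_pos: [506.0, -4.6, 41.7]
tool_rot: [[-1.0, 0.011, 0.001], [0.011, 1.0, -0.0], [-0.001, -0.0, -1.0]]
force: [-5.2, 0.8, 16.8]
finger_gap: 38.0
gripper_force: 67.6
clock: 16.58
eef_pos: [506.1, -4.6, 41.6]
tool_rot: [[-1.0, 0.01, 0.001], [0.01, 1.0, -0.0], [-0.001, -0.0, -1.0]]
force: [-7.7, 0.4, 23.0]
finger_gap: 37.8
gripper_force: 70.5
clock: 17.33
eef_pos: [506.7, -4.7, 141.5]
tool_rot: [[-1.0, 0.011, 0.004], [0.011, 1.0, -0.001], [-0.004, -0.001, -1.0]]
force: [-0.7, 0.5, -0.4]
finger_gap: 80.2
gripper_force: 0.0
[505.75229346  -4.5586962  139.74913652]
280 208
32.713283772545324
32.79086299141117
32.26070925472332
32.091299028610095
32.353206192601824
(array([505.4,  -4.2]), array([40.5, 40.8]), np.float64(32.4))
```

View pics/w6c.png

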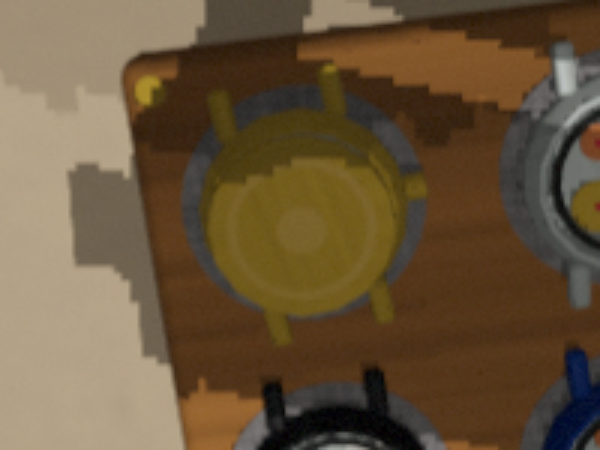

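Brass back is seated: the crop shows it concentric at (300,230), with its top at 32.4 mm all round (32.5 expected). Next back: look at the pad again.

```bash
python3 -m crank '[[52,0,-60,30,0,0,0],[52,0,-120,60,0,0,0],[52,0,-180,60,0,0,0],[52,-5,-230,60,0,0,0],[52,-5,-230,60,0,0,0],[52,-5,-230,60,0,0,0],[52,-5,-230,60,0,0,0],[52,-5,-230,60,0,0,0],[52,-5,-230,60,0,0,0]]'
cat > look.py <<'E'
from h import *
c=cam('wrist'); P=cloud(c); Z=P[:,:,2]; print(get_obs()['eef_pos'].round(1) if hasattr(get_obs()['eef_pos'],'round') else get_obs()['eef_pos'])
m=((Z>7.5)&(Z<14)).astype(np.uint8); m[300:]=0
n,l,st,ce=cv2.connectedComponentsWithStats(m)
for i in range(1,n):
    if st[i,4]>300: u,v=ce[i].astype(int); print((u,v),c['img'][v-2:v+3,u-2:u+3].mean((0,1)).round(),circ(c,u,v,45,7.5,14,10.5))
E
python3 look.py
```

```text
clock: 18.13
eef_pos: [500.5, -233.7, 198.3]
tool_rot: [[-1.0, 0.011, -0.002], [0.011, 1.0, 0.002], [0.002, 0.002, -1.0]]
force: [0.2, -0.1, -1.1]
finger_gap: 52.1
gripper_force: 0.0
[ 500.7 -233.3  198.6]
(np.int64(240), np.int64(16)) [132. 110. 111.] (array([ 370.2, -261.1]), array([19.2, 20.4]), np.float64(12.7))
(np.int64(16), np.int64(118)) [64. 80. 82.] (array([ 446.1, -449.8]), array([34.6, 74.6]), np.float64(12.0))
(np.int64(320), np.int64(151)) [ 35.  63. 112.] (array([ 474.3, -198.4]), array([39.7, 40.5]), np.float64(9.9))
(np.int64(503), np.int64(210)) [118.  77.  38.] (array([527.1, -38.6]), array([ 4.9, 89.4]), np.float64(11.4))
(np.int64(225), np.int64(233)) [60. 59. 58.] (array([ 547.2, -282.3]), array([40.5, 41. ]), np.float64(9.9))
```

```bash
python3 -m crank '[[52,-25.7,34.3,-40,0,0,0],[52,-25.7,34.3,-80,0,0,0],[52,-25.7,34.3,-120,0,0,0],[52,-25.7,34.3,-150,0,0,0],[52,-25.7,34.3,-165,0,0,0],[52,-25.7,34.3,-175,0,0,0],[52,-25.7,34.3,-175,0,0,0],[52,-25.7,34.3,-175,0,0,0],[52,-25.7,34.3,-175,0,0,0],[52,-25.7,34.3,-175,0,0,0]]'
```

```text
clock: 19.02
eef_pos: [475.9, -200.6, 26.2]
tool_rot: [[-1.0, 0.01, 0.002], [0.01, 1.0, -0.002], [-0.002, -0.002, -1.0]]
force: [-0.1, 0.8, 0.2]
finger_gap: 51.8
gripper_force: 0.0
```

```bash
python3 -m crank '[[50,-0.3,0.8,-3,0,0,0],[50,-0.3,0.8,-6,0,0,0],[50,-0.3,0.8,-6,0,0,0],[50,-0.3,0.8,-6,0,0,0],[50,-0.3,0.8,-6,0,0,0]]'
```

```text
clock: 19.43
eef_pos: [474.9, -199.5, 18.8]
tool_rot: [[-1.0, 0.011, -0.0], [0.011, 1.0, 0.0], [0.0, 0.0, -1.0]]
force: [0.0, -0.8, 0.1]
finger_gap: 50.0
gripper_force: 0.0
```

```bash
python3 -m crank '[[36,0,0.3,-0.3,0,0,0],[36,0,0.3,-0.3,0,0,0],[36,0,0.3,-0.3,0,0,0],[36,0,0.3,-0.3,0,0,0],[36,0,0.3,-0.3,0,0,0],[36,0,0.3,-0.3,0,0,0],[36,0,0.3,-0.3,0,0,0]]'
python3 -m crank '[[36,0,0,10,0,0,0],[36,0,0,25,0,0,0],[36,0,0,50,0,0,0],[36,0,0,80,0,0,0],[36,0,0,80,0,0,0],[36,0,0,80,0,0,0],[36,0,0,80,0,0,0],[36,0,0,80,0,0,0]]'
cat > held.py <<'E'
from h import *
import sys
lo,hi=int(sys.argv[1]),int(sys.argv[2]); V=int(sys.argv[3]); sm=int(sys.argv[4])
c=cam('wrist'); p=np.array(get_obs()['eef_pos']); zt=p[2]-8.6
hsv=cv2.cvtColor(c['img'],cv2.COLOR_RGB2HSV); m=(hsv[:,:,0]>lo)&(hsv[:,:,0]<hi)&(hsv[:,:,1]>sm)&(hsv[:,:,2]>V); m=m.astype(np.uint8); m[:232]=0
k,l,st,_=cv2.connectedComponentsWithStats(m); i=l[280,278]; print(i,st[i])
v,u=np.where(l==i); q=np.array([onz(c,a,b,zt)[:2] for a,b in zip(u,v)],np.float32)
print(q.min(0),q.max(0),cv2.minEnclosingCircle(q),p, np.median(cloud(c)[:,:,2][l==i]))
E
python3 held.py 100 130 50 120
```

```text
clock: 20.02
eef_pos: [475.0, -199.4, 19.3]
tool_rot: [[-1.0, 0.011, 0.0], [0.011, 1.0, -0.001], [-0.0, -0.001, -1.0]]
force: [-2.7, 1.0, 8.5]
finger_gap: 38.0
gripper_force: 59.1
clock: 20.68
eef_pos: [474.4, -198.9, 97.6]
tool_rot: [[-1.0, 0.011, -0.001], [0.011, 1.0, 0.001], [0.002, 0.001, -1.0]]
force: [-0.4, 0.5, -0.7]
finger_gap: 37.9
gripper_force: 60.2
1 [ 233  235   94   93 7016]
[ 451.77548 -217.01909] [ 493.481  -179.3762] ((472.6591796875, -198.1845703125), 20.887481689453125) [ 474.41763936 -198.85720813   97.58944237] 88.15440309034612
```

```bash
python3 -m crank '[[36,20,60,0,0,0,0],[36,40,120,0,0,0,0],[36,60,180,0,0,0,0],[36,80,230,0,0,0,0],[36,97.3,276,0,0,0,0],[36,97.3,276,0,0,0,0],[36,97.3,276,0,0,0,0],[36,97.3,276,0,0,0,0],[36,97.3,276,0,0,0,0],[36,97.3,276,0,0,0,0],[36,97.3,276,-30,0,0,0],[36,97.3,276,-40,0,0,0],[36,97.3,276,-44,0,0,0],[36,97.3,276,-44,0,0,0],[36,97.3,276,-44,0,0,0],[36,97.3,276,-44,0,0,0]]'
python3 look.py | head -1; python3 held.py 100 130 50 120
```

```text
clock: 22.07
eef_pos: [572.7, 76.4, 55.5]
tool_rot: [[-1.0, 0.011, 0.002], [0.011, 1.0, -0.0], [-0.002, -0.0, -1.0]]
force: [-0.6, -0.4, 0.0]
finger_gap: 37.8
gripper_force: 60.3
[572.7  76.5  55.5]
1 [ 232  232  111   96 7768]
[548.6491    58.431736] [591.8439  102.02514] ((566.759521484375, 79.5848159790039), 25.700613021850586) [572.57413644  76.65330798  55.3878211 ] 45.91368423346405
```

```bash
python3 -m crank '[[36,-0.9,0.4,-2,0,0,0],[36,-0.9,0.4,-5,0,0,0],[36,-0.9,0.4,-8,0,0,0],[36,-0.9,0.4,-10,0,0,0],[36,-0.9,0.4,-10,0,0,0],[36,-0.9,0.4,-10,0,0,0]]'
python3 -m crank '[[36,0,0,-0.5,0,0,0],[36,0,0,-1,0,0,0],[36,0,0,-1.5,0,0,0],[36,0,0,-1.5,0,0,0]]'
python3 -m crank '[[36,0,0,-0.5,0,0,0],[36,0,0,-1,0,0,0],[36,0,0,-1,0,0,0]]'
```

```text
clock: 22.67
eef_pos: [571.2, 77.2, 44.3]
tool_rot: [[-1.0, 0.011, -0.0], [0.011, 1.0, 0.0], [0.0, 0.0, -1.0]]
force: [-0.3, -0.4, 0.1]
finger_gap: 38.0
gripper_force: 60.5
clock: 23.0
eef_pos: [571.4, 77.2, 43.6]
tool_rot: [[-1.0, 0.011, 0.0], [0.011, 1.0, -0.0], [-0.0, -0.0, -1.0]]
force: [-2.3, -0.0, 7.3]
finger_gap: 37.4
gripper_force: 60.8
clock: 23.25
eef_pos: [571.4, 77.2, 42.7]
tool_rot: [[-1.0, 0.011, 0.0], [0.011, 1.0, -0.0], [-0.0, -0.0, -1.0]]
force: [-4.0, 0.2, 7.0]
finger_gap: 38.0
gripper_force: 60.8
```

```bash
python3 -m crank '[[36,0,0,-0.5,0,0,0],[36,0,0,-1,0,0,0],[36,0,0,-1.5,0,0,0],[36,0,0,-1.5,0,0,0]]'
python3 -m crank '[[36,0,0,-0.5,0,0,0],[36,0,0,-1,0,0,0],[36,0,0,-1,0,0,0]]'
```

```text
clock: 23.58
eef_pos: [571.4, 77.2, 41.8]
tool_rot: [[-1.0, 0.011, 0.001], [0.011, 1.0, -0.0], [-0.001, -0.0, -1.0]]
force: [-4.4, -1.0, 12.0]
finger_gap: 37.7
gripper_force: 64.8
clock: 23.83
eef_pos: [571.5, 77.2, 41.6]
tool_rot: [[-1.0, 0.01, 0.001], [0.01, 1.0, -0.0], [-0.001, -0.0, -1.0]]
force: [-8.3, 0.1, 20.1]
finger_gap: 37.7
gripper_force: 69.1
```

Same end height as brass (41.6). I push a touch more, release, lift and check.

```bash
python3 -m crank '[[36,0,0,-0.5,0,0,0],[36,0,0,-0.5,0,0,0],[80,0,0,-0.5,0,0,0],[80,0,0,-0.5,0,0,0],[80,0,0,-0.5,0,0,0],[80,0,0,-0.5,0,0,0],[80,0,0,20,0,0,0],[80,0,0,60,0,0,0],[80,0,0,100,0,0,0],[80,0,0,100,0,0,0],[80,0,0,100,0,0,0]]'
cat > seat.py <<'E'
from h import *
import sys
x,y=float(sys.argv[1]),float(sys.argv[2])
c=cam('wrist'); P=cloud(c); print(get_obs()['eef_pos'])
r,_=cv2.projectPoints(np.array([[x,y,33]]),cv2.Rodrigues(c['R'])[0],c['t'],c['K'],c['D']); u,v=r.ravel().astype(int); print(u,v)
for a,b in((0,0),(-22,0),(22,0),(0,-22),(0,22)): print(np.median(P[v+b-3:v+b+4,u+a-3:u+a+4,2]).round(1),end=' ')
print(circ(c,u,v,60,30,40,33))
E
python3 seat.py 570 77.7
python3 -m crank '[[52,-20,-60,30,0,0,0],[52,-40,-120,60,0,0,0],[52,-50,-180,60,0,0,0],[52,-60,-250,60,0,0,0],[52,-60,-310,60,0,0,0],[52,-60,-310,60,0,0,0],[52,-60,-310,60,0,0,0],[52,-60,-310,60,0,0,0],[52,-60,-310,60,0,0,0],[52,-60,-310,60,0,0,0]]'
python3 look.py
```

```text
clock: 24.75
eef_pos: [572.2, 77.2, 141.3]
tool_rot: [[-1.0, 0.011, 0.004], [0.011, 1.0, -0.0], [-0.004, -0.0, -1.0]]
force: [-0.6, 0.0, -0.7]
finger_gap: 79.8
gripper_force: 0.0
[571.2403922   77.21614208 139.49992279]
279 207
32.5 32.1 32.1 31.9 32.2 (array([570.4,  77.6]), array([40.4, 40.8]), np.float64(32.1))
clock: 25.63
eef_pos: [510.4, -234.0, 197.6]
tool_rot: [[-1.0, 0.014, -0.002], [0.014, 1.0, 0.002], [0.003, 0.002, -1.0]]
force: [0.3, 0.3, 0.2]
finger_gap: 52.1
gripper_force: 0.0
[ 510.7 -232.7  197.8]
(np.int64(240), np.int64(7)) [132. 109. 111.] (array([ 373.6, -261.2]), array([12.8, 21.4]), np.float64(12.8))
(np.int64(15), np.int64(106)) [65. 81. 83.] (array([ 447.1, -448.3]), array([32.2, 72.6]), np.float64(11.9))
(np.int64(505), np.int64(202)) [107.  70.  34.] (array([529.9, -38.4]), array([  4.8, 102.9]), np.float64(11.4))
(np.int64(224), np.int64(223)) [63. 62. 61.] (array([ 547.2, -282.3]), array([40.5, 40.9]), np.float64(9.9))
```

Blue is home (32.1–32.5 mm). The black back has not moved: (547.2,-282.3).

```bash
python3 -m crank '[[50,37.2,-50.3,-40,0,0,0],[50,37.2,-50.3,-80,0,0,0],[50,37.2,-50.3,-120,0,0,0],[50,37.2,-50.3,-150,0,0,0],[50,37.2,-50.3,-165,0,0,0],[50,37.2,-50.3,-173,0,0,0],[50,37.2,-50.3,-173,0,0,0],[50,37.2,-50.3,-173,0,0,0],[50,37.2,-50.3,-173,0,0,0],[50,37.2,-50.3,-173,0,0,0],[50,37.2,-50.3,-173,0,0,0]]'
```

```text
clock: 26.6
eef_pos: [549.0, -283.3, 28.0]
tool_rot: [[-1.0, 0.011, 0.002], [0.011, 1.0, -0.001], [-0.002, -0.001, -1.0]]
force: [0.2, -0.3, 0.0]
finger_gap: 49.8
gripper_force: 0.0
```

```bash
python3 -m crank '[[50,-0.5,0.3,-3,0,0,0],[50,-0.5,0.3,-6,0,0,0],[50,-0.5,0.3,-8,0,0,0],[50,-0.5,0.3,-8,0,0,0],[50,-0.5,0.3,-8,0,0,0],[50,-0.5,0.3,-8,0,0,0]]'
```

```text
clock: 27.1
eef_pos: [548.0, -282.9, 18.5]
tool_rot: [[-1.0, 0.011, 0.0], [0.011, 1.0, -0.0], [-0.0, -0.0, -1.0]]
force: [-0.3, -0.1, -0.8]
finger_gap: 49.9
gripper_force: 0.0
```

```bash
python3 -m crank '[[36,0,0,0,0,0,0],[36,0,0,0,0,0,0],[36,0,0,0,0,0,0],[36,0,0,0,0,0,0],[36,0,0,0,0,0,0],[36,0,0,0,0,0,0],[36,0,0,0,0,0,0]]'
python3 -m crank '[[36,0,0,10,0,0,0],[36,0,0,25,0,0,0],[36,0,0,50,0,0,0],[36,0,0,80,0,0,0],[36,0,0,80,0,0,0],[36,0,0,80,0,0,0],[36,0,0,80,0,0,0],[36,0,0,80,0,0,0]]'
python3 - <<'E'
from h import *
c=cam('wrist'); save(c,'w7.png'); p=np.array(get_obs()['eef_pos']); print(p); P=cloud(c); Z=P[:,:,2]
m=(abs(Z-(p[2]-9))<5); m[:,:234]=0;m[:,327:]=0
v,u=np.where(m); q=np.array([onz(c,a,b,p[2]-8.6)[:2] for a,b in zip(u,v)],np.float32)
print(len(q),q.min(0),q.max(0),np.percentile(q,[1,99],axis=0))
E
```

```text
clock: 27.68
eef_pos: [548.1, -282.9, 19.2]
tool_rot: [[-1.0, 0.011, 0.0], [0.011, 1.0, -0.0], [-0.0, -0.0, -1.0]]
force: [-2.4, 0.8, 4.6]
finger_gap: 37.8
gripper_force: 59.5
clock: 28.35
eef_pos: [547.5, -282.4, 97.4]
tool_rot: [[-1.0, 0.011, -0.002], [0.011, 1.0, 0.001], [0.002, 0.001, -1.0]]
force: [0.4, 0.0, -0.1]
finger_gap: 38.0
gripper_force: 60.2
[ 547.50025435 -282.472711     97.39321753]
7154 [ 525.26624 -300.77997] [ 567.048   -262.54837] [[ 526.5237738  -299.80123657]
 [ 565.96862549 -263.25612854]]
```

View pics/w7.png

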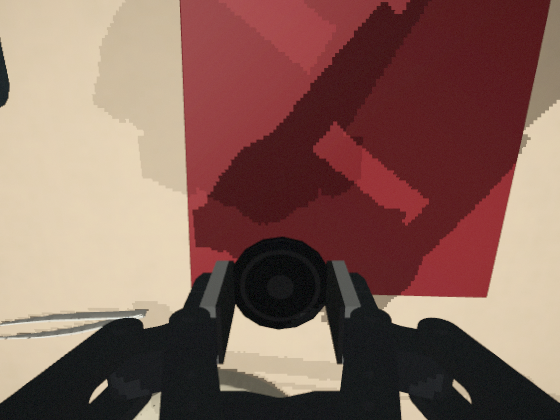

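The black back is held squarely, centre (281,283), about (546.2,-281.6). I carry it to the black case.

```bash
python3 -m crank '[[36,7,60,0,0,0,0],[36,14,120,0,0,0,0],[36,20,180,0,0,0,0],[36,26,240,0,0,0,0],[36,32,286,0,0,0,0],[36,32,286,0,0,0,0],[36,32,286,0,0,0,0],[36,32,286,0,0,0,0],[36,32,286,0,0,0,0],[36,32,286,0,0,0,0],[36,32,286,-30,0,0,0],[36,32,286,-40,0,0,0],[36,32,286,-44,0,0,0],[36,32,286,-44,0,0,0],[36,32,286,-44,0,0,0],[36,32,286,-44,0,0,0],[36,32,286,-44,0,0,0]]'
```

```text
clock: 29.82
eef_pos: [580.4, 3.0, 55.4]
tool_rot: [[-1.0, 0.011, 0.001], [0.011, 1.0, -0.0], [-0.001, -0.0, -1.0]]
force: [0.6, -0.4, -0.9]
finger_gap: 37.8
gripper_force: 60.3
```

```bash
python3 -m crank '[[36,-0.5,0.4,-2,0,0,0],[36,-0.5,0.4,-5,0,0,0],[36,-0.5,0.4,-8,0,0,0],[36,-0.5,0.4,-10,0,0,0],[36,-0.5,0.4,-10,0,0,0],[36,-0.5,0.4,-10,0,0,0]]'
python3 -m crank '[[36,0,0,-0.5,0,0,0],[36,0,0,-1,0,0,0],[36,0,0,-1.5,0,0,0],[36,0,0,-1.5,0,0,0]]'
python3 -m crank '[[36,0,0,-0.5,0,0,0],[36,0,0,-1,0,0,0],[36,0,0,-1,0,0,0]]'
```

```text
clock: 30.32
eef_pos: [579.4, 3.6, 44.3]
tool_rot: [[-1.0, 0.011, -0.0], [0.011, 1.0, 0.0], [0.0, 0.0, -1.0]]
force: [-0.0, 0.6, -0.3]
finger_gap: 37.6
gripper_force: 60.4
clock: 30.65
eef_pos: [579.6, 3.6, 43.6]
tool_rot: [[-1.0, 0.011, 0.0], [0.011, 1.0, -0.0], [-0.0, -0.0, -1.0]]
force: [-2.7, -1.0, 4.4]
finger_gap: 37.7
gripper_force: 60.6
clock: 30.9
eef_pos: [579.5, 3.6, 42.7]
tool_rot: [[-1.0, 0.011, 0.0], [0.011, 1.0, -0.0], [-0.0, -0.0, -1.0]]
force: [-2.8, -0.3, 6.4]
finger_gap: 37.8
gripper_force: 60.6
```

```bash
python3 -m crank '[[36,0,0,-0.5,0,0,0],[36,0,0,-1,0,0,0],[36,0,0,-1.5,0,0,0],[36,0,0,-1.5,0,0,0]]'
python3 -m crank '[[36,0,0,-0.5,0,0,0],[36,0,0,-1,0,0,0],[36,0,0,-1.5,0,0,0],[36,0,0,-1.5,0,0,0]]'
python3 -m crank '[[80,0,0,0,0,0,0],[80,0,0,0,0,0,0],[80,0,0,0,0,0,0],[80,0,0,0,0,0,0],[80,0,0,20,0,0,0],[80,0,0,60,0,0,0],[80,0,0,100,0,0,0],[80,0,0,130,0,0,0],[80,0,0,130,0,0,0],[80,0,0,130,0,0,0]]'
python3 seat.py 578.3 4.4; python3 seat.py 570 77.7; python3 seat.py 505 -4
```

```text
clock: 31.23
eef_pos: [579.6, 3.6, 41.8]
tool_rot: [[-1.0, 0.011, 0.001], [0.011, 1.0, -0.0], [-0.001, -0.0, -1.0]]
force: [-5.7, 0.4, 11.4]
finger_gap: 37.8
gripper_force: 64.5
clock: 31.57
eef_pos: [579.8, 3.6, 41.6]
tool_rot: [[-1.0, 0.01, 0.001], [0.01, 1.0, -0.0], [-0.001, -0.0, -1.0]]
force: [-10.2, 1.1, 24.2]
finger_gap: 38.0
gripper_force: 70.9
clock: 32.4
eef_pos: [579.9, 3.5, 170.1]
tool_rot: [[-1.0, 0.011, 0.003], [0.011, 1.0, -0.001], [-0.003, -0.001, -1.0]]
force: [-1.2, -0.9, -1.2]
finger_gap: 80.0
gripper_force: 0.0
[579.20386508   3.67083683 168.41899695]
280 196
32.6 32.3 32.0 31.9 32.5 (array([579.3,   3.9]), array([40.4, 40.8]), np.float64(32.2))
[578.86275639   3.72053135 167.57093963]
381 186
32.4 31.9 32.1 31.8 31.9 (array([570.8,  77. ]), array([39.9, 40.9]), np.float64(32.0))
[578.79439782   3.72126326 167.28830621]
266 94
33.0 32.7 32.3 32.4 33.0 (array([506.5,  -4.3]), array([40.7, 40.9]), np.float64(32.6))
```

All three backs are home. The lamp comes back last: I return to the handle and check it from above first.

```bash
python3 -m crank '[[85,-20,20,40,0,0,0],[85,-20,20,80,0,0,-0.06],[85,-20,40,120,0,0,-0.125],[85,-20,60,160,0,0,-0.125],[85,-10,65,200,0,0,-0.125],[85,0,70,235,0,0,-0.125],[85,40,76,235,0,0,-0.125],[85,75,76,235,0,0,-0.125],[85,113,76,235,0,0,-0.125],[85,113,76,235,0,0,-0.125],[85,113,76,235,0,0,-0.125],[85,113,76,235,0,0,-0.125]]'
python3 - <<'E'
from h import *
c=cam('wrist'); save(c,'w8.png');P=cloud(c); print(get_obs()['eef_pos'])
hi=P.reshape(-1,3); im=c['img'].reshape(-1,3)
m=(abs(hi[:,2]-323.5)<4)&(im.max(1)<60)&(np.hypot(hi[:,0]-694,hi[:,1]-79)<25); q=hi[m]; print(len(q),q.mean(0),q.min(0),q.max(0))
E
```

```text
clock: 33.55
eef_pos: [693.2, 79.5, 401.1]
tool_rot: [[-0.991, 0.135, -0.004], [0.135, 0.991, 0.0], [0.004, -0.0, -1.0]]
force: [0.1, -1.1, 0.0]
finger_gap: 85.1
gripper_force: 0.0
[692.42462055  79.61242775 402.72851656]
488 [694.63739306  79.55089589 323.37108766] [688.29015763  72.24213119 319.57852313] [702.29496791  86.86774002 325.82656583]
```

View pics/w8.png

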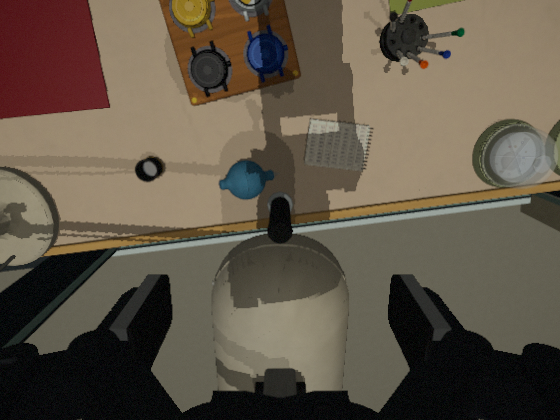

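The handle stands at (694.6,79.6), free from above, at (280,215) in the picture; three cases are closed behind it. I grip it.

```bash
python3 -m crank '[[85,1,0,-40,0,0,0],[85,1,0,-65,0,0,0],[85,1,0,-80,0,0,0],[85,1,0,-90,0,0,0],[85,1,0,-96,0,0,0],[85,1,0,-96,0,0,0],[85,1,0,-96,0,0,0],[10,1,0,-96,0,0,0],[10,1,0,-96,0,0,0],[10,1,0,-96,0,0,0],[10,1,0,-96,0,0,0],[10,1,0,-96,0,0,0],[10,1,0,-96,0,0,0],[10,1,0,-96,0,0,0],[10,1,0,-96,0,0,0],[10,1,0,-96,0,0,0]]'
python3 - <<'E'
from h import *
p=np.array([737.8,-335]);h=np.array(get_obs()['eef_pos'][:2]);v=h-p
a0=np.degrees(np.arctan2(v[1],v[0])); print(h,np.linalg.norm(v),a0)
for d in list(np.arange(4,36,4))+[131.74-a0]:
    a=np.radians(d); R=np.array([[np.cos(a),-np.sin(a)],[np.sin(a),np.cos(a)]]); print(round(d,2),(R@v-v).round(1),round(a,3))
E
```

```text
clock: 34.93
eef_pos: [693.5, 79.3, 308.2]
tool_rot: [[-0.991, 0.136, 0.0], [0.136, 0.991, -0.0], [-0.001, -0.0, -1.0]]
force: [1.2, -2.3, 1.7]
finger_gap: 12.2
gripper_force: 58.5
[693.54756445  79.28103705] 416.6377991850964 96.09706892734967
4 [-28.8  -4.1] 0.07
8 [-57.2 -10.2] 0.14
12 [-85.2 -18.3] 0.209
16 [-112.5  -28.2] 0.279
20 [-139.   -40.1] 0.349
24 [-164.7  -53.8] 0.419
28 [-189.3  -69.3] 0.489
32 [-212.8  -86.4] 0.559
35.64 [-233.1 -103.4] 0.622
```

```bash
python3 -m crank '[[10,-14.5,-1.8,0,0,0,0.035],[10,-28.8,-4.1,0,0,0,0.07],[10,-43,-7,0,0,0,0.105],[10,-57.2,-10.2,0,0,0,0.14],[10,-71.3,-14,0,0,0,0.175],[10,-85.2,-18.3,0,0,0,0.209],[10,-99,-23,0,0,0,0.244],[10,-112.5,-28.2,0,0,0,0.279],[10,-126,-34,0,0,0,0.314],[10,-139,-40.1,0,0,0,0.349],[10,-152,-47,0,0,0,0.384],[10,-164.7,-53.8,0,0,0,0.419],[10,-177,-61.4,0,0,0,0.454],[10,-189.3,-69.3,0,0,0,0.489],[10,-201,-77.6,0,0,0,0.524],[10,-212.8,-86.4,0,0,0,0.559],[10,-223,-94.8,0,0,0,0.59],[10,-233,-103.4,0,0,0,0.622],[10,-233,-103.4,0,0,0,0.622],[10,-233,-103.4,0,0,0,0.622]]'
```

```text
clock: 36.6
eef_pos: [460.4, -24.0, 308.1]
tool_rot: [[-0.885, -0.466, 0.0], [-0.466, 0.885, -0.0], [-0.0, -0.0, -1.0]]
force: [0.4, -1.8, -0.2]
finger_gap: 12.2
gripper_force: 59.3
```

```bash
python3 -m crank '[[85,0,0,0,0,0,0],[85,0,0,0,0,0,0],[85,0,0,0,0,0,0],[85,0,0,0,0,0,0],[85,0,0,0,0,0,0],[85,0,0,0,0,0,0],[85,0,0,30,0,0,0],[85,0,0,60,0,0,0],[85,0,0,95,0,0,0],[85,0,0,120,0,0,0],[85,0,0,120,0,0,0],[85,0,0,120,0,0,0]]'
python3 -m crank '[[85,-30,-50,0,0,0,-0.1],[85,-60,-100,0,0,0,-0.2],[85,-90,-150,0,0,0,-0.3],[85,-120,-200,0,0,0,-0.4],[85,-150,-250,0,0,0,-0.5],[85,-170,-290,0,0,0,-0.6],[85,-190,-330,0,0,0,-0.7],[85,-190,-330,0,0,0,-0.7],[85,-190,-330,0,0,0,-0.7],[85,-190,-330,0,0,0,-0.7],[85,-190,-330,0,0,0,-0.7],[85,-190,-330,0,0,0,-0.7]]'
python3 - <<'E'
from h import *
c=cam('scene'); s=cam('side'); save(c,'s9.png')
a=np.radians(118.27); e=np.array([np.cos(a),np.sin(a)]); n=np.array([-e[1],e[0]]); o=np.array([737.8,-335])
for k in (c,s):
    P=cloud(k).reshape(-1,3); L=np.c_[(P[:,:2]-o)@e,(P[:,:2]-o)@n,P[:,2]]
    m=(L[:,0]>300)&(L[:,0]<520)&(abs(L[:,1])<160)&(L[:,2]>240)&(L[:,2]<320); q=L[m]; print(m.sum(),np.percentile(q,[0.5,99.5],axis=0).round(1))
    m=(P[:,2]>270)&(P[:,2]<327)&(k['img'].reshape(-1,3).max(1)<70)&(np.hypot(P[:,0]-458,P[:,1]+22)<25); print('handle',P[m].mean(0))
print(get_obs()['eef_pos'])
E
```

```text
clock: 37.6
eef_pos: [460.7, -23.8, 428.6]
tool_rot: [[-0.884, -0.467, 0.002], [-0.467, 0.884, -0.001], [-0.001, -0.001, -1.0]]
force: [0.2, -0.5, -0.4]
finger_gap: 85.2
gripper_force: 0.0
clock: 38.6
eef_pos: [270.6, -353.4, 427.0]
tool_rot: [[-0.977, 0.213, -0.0], [0.213, 0.977, 0.002], [0.001, 0.002, -1.0]]
force: [-0.2, 0.5, 1.0]
finger_gap: 84.6
gripper_force: 0.0
5373 [[ 370.2 -130.   248.8]
 [ 459.7   98.5  317.2]]
handle [460.8860408  -15.8462679  303.41762333]
3668 [[ 376.1 -129.6  243.7]
 [ 460.3  100.   318. ]]
handle [460.3466037  -17.75359024 300.02791608]
[ 271.13588191 -352.68435145  427.84921672]
```

View pics/s9.png

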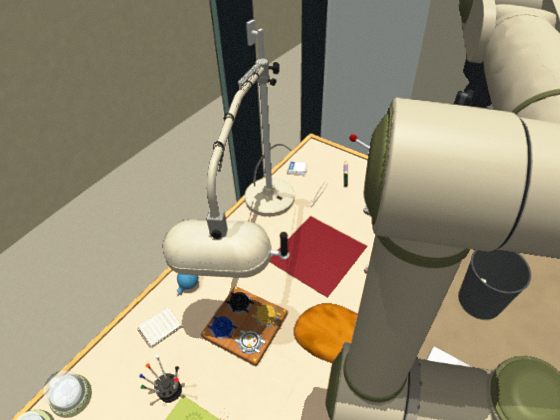

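The lamp is back near its old place and brass, blue and black are closed (steel open). The head seems not centred on the arm axis though, so I check its extent along the head.

```bash
python3 - <<'E'
from h import *
c=cam('scene'); s=cam('side')
a=np.radians(118.27); e=np.array([np.cos(a),np.sin(a)]); n=np.array([-e[1],e[0]]); o=np.array([737.8,-335])
for k in (c,s):
    P=cloud(k).reshape(-1,3); L=np.c_[(P[:,:2]-o)@e,(P[:,:2]-o)@n,P[:,2]]; im=k['img'].reshape(-1,3)
    m=(L[:,0]>330)&(L[:,0]<480)&(abs(L[:,1])<160)&(L[:,2]>238)&(L[:,2]<320)&(im.max(1)>75); q=L[m]
    for y in range(-140,110,10):
        t=q[(q[:,1]>=y)&(q[:,1]<y+10)]
        if len(t)>5: print(y,len(t),np.percentile(t[:,0],[2,98]).round(),np.percentile(t[:,2],[2,98]).round())
    print('stem'); m=(L[:,2]>336)&(L[:,2]<380)&(L[:,0]>350)&(L[:,0]<460)&(abs(L[:,1])<100); print(L[m].mean(0),m.sum())
E
```

```text
-140 31 [393. 436.] [268. 291.]
-130 107 [389. 447.] [255. 300.]
-120 188 [382. 453.] [254. 304.]
-110 229 [376. 457.] [249. 308.]
-100 266 [376. 458.] [250. 310.]
-90 290 [375. 459.] [252. 311.]
-80 281 [374. 459.] [253. 312.]
-70 293 [374. 459.] [251. 313.]
-60 282 [382. 459.] [254. 315.]
-50 245 [402. 460.] [253. 315.]
-40 215 [418. 460.] [253. 315.]
-30 203 [422. 460.] [253. 315.]
-20 251 [374. 459.] [257. 317.]
-10 308 [375. 460.] [259. 317.]
0 306 [375. 460.] [258. 317.]
10 317 [375. 459.] [258. 317.]
20 325 [374. 459.] [259. 317.]
30 316 [373. 457.] [259. 315.]
40 300 [375. 453.] [259. 313.]
50 262 [382. 446.] [260. 307.]
60 157 [389. 433.] [260. 300.]
70 28 [405. 412.] [267. 274.]
80 27 [405. 414.] [265. 315.]
90 33 [403. 415.] [265. 318.]
100 7 [405. 413.] [264. 314.]
stem
[412.75196569 -22.50398945 356.00724248] 346
-140 13 [406. 432.] [255. 286.]
-130 83 [396. 444.] [245. 297.]
-120 135 [389. 451.] [245. 301.]
-110 151 [383. 455.] [244. 304.]
-100 189 [381. 458.] [245. 307.]
-90 184 [386. 459.] [245. 309.]
-80 198 [386. 459.] [246. 309.]
-70 187 [384. 459.] [246. 311.]
-60 196 [387. 459.] [248. 312.]
-50 189 [386. 459.] [248. 312.]
-40 171 [414. 460.] [246. 314.]
-30 170 [419. 459.] [247. 314.]
-20 165 [415. 460.] [251. 315.]
-10 194 [387. 459.] [251. 316.]
0 198 [385. 460.] [252. 316.]
10 199 [376. 460.] [250. 316.]
20 203 [381. 459.] [254. 316.]
30 198 [384. 458.] [255. 314.]
40 189 [388. 453.] [254. 312.]
50 160 [390. 445.] [255. 307.]
60 102 [397. 435.] [257. 298.]
70 21 [404. 410.] [263. 274.]
80 22 [404. 415.] [261. 317.]
90 16 [406. 415.] [262. 273.]
100 18 [404. 414.] [264. 316.]
stem
[411.86897236 -21.71322968 355.0365358 ] 238
```

The head spans −137 to +70 mm across the arm frame. Its middle is about 32 mm off toward the window, at (574,38) against the holder at (538,37), so the lamp must turn about 4.5° more. I re-grip.

```bash
python3 -m crank '[[85,30,50,0,0,0,0.1],[85,60,100,0,0,0,0.2],[85,90,150,0,0,0,0.3],[85,120,200,0,0,0,0.4],[85,150,250,0,0,0,0.5],[85,170,290,0,0,0,0.6],[85,189,329.5,0,0,0,0.7],[85,189,329.5,0,0,0,0.7],[85,189,329.5,0,0,0,0.7],[85,189,329.5,0,0,0,0.7],[85,189,329.5,0,0,0,0.7]]'
python3 -m crank '[[85,0,0,-40,0,0,0],[85,0,0,-75,0,0,0],[85,0,0,-95,0,0,0],[85,0,0,-110,0,0,0],[85,0,0,-120,0,0,0],[85,0,0,-120,0,0,0],[85,0,0,-120,0,0,0],[10,0,0,-120,0,0,0],[10,0,0,-120,0,0,0],[10,0,0,-120,0,0,0],[10,0,0,-120,0,0,0],[10,0,0,-120,0,0,0],[10,0,0,-120,0,0,0],[10,0,0,-120,0,0,0],[10,0,0,-120,0,0,0],[10,0,0,-120,0,0,0]]'
```

```text
clock: 39.72
eef_pos: [459.8, -21.6, 427.9]
tool_rot: [[-0.882, -0.472, -0.0], [-0.472, 0.882, 0.0], [0.0, 0.0, -1.0]]
force: [-0.3, -0.9, 0.4]
finger_gap: 85.2
gripper_force: 0.0
clock: 41.05
eef_pos: [459.6, -24.4, 308.3]
tool_rot: [[-0.884, -0.467, 0.001], [-0.467, 0.884, -0.0], [-0.001, -0.001, -1.0]]
force: [1.6, -0.9, 3.6]
finger_gap: 12.4
gripper_force: 58.4
```

```bash
python3 -m crank '[[10,-6,-5.5,0,0,0,0.02],[10,-11.5,-11,0,0,0,0.039],[10,-17,-17,0,0,0,0.058],[10,-22.5,-22.5,0,0,0,0.078],[10,-22.5,-22.5,0,0,0,0.078],[10,-22.5,-22.5,0,0,0,0.078],[10,-22.5,-22.5,0,0,0,0.078]]'
python3 -m crank '[[85,0,0,0,0,0,0],[85,0,0,0,0,0,0],[85,0,0,0,0,0,0],[85,0,0,0,0,0,0],[85,0,0,0,0,0,0],[85,0,0,0,0,0,0],[85,0,0,30,0,0,0],[85,0,0,60,0,0,0],[85,0,0,95,0,0,0],[85,0,0,120,0,0,0],[85,0,0,120,0,0,0],[85,0,0,120,0,0,0]]'
python3 -m crank '[[85,-30,-50,0,0,0,-0.1],[85,-60,-100,0,0,0,-0.2],[85,-90,-150,0,0,0,-0.3],[85,-120,-200,0,0,0,-0.4],[85,-150,-250,0,0,0,-0.5],[85,-170,-290,0,0,0,-0.6],[85,-170,-300,0,0,0,-0.7],[85,-170,-300,0,0,0,-0.7],[85,-170,-300,0,0,0,-0.7],[85,-170,-300,0,0,0,-0.7],[85,-170,-300,0,0,0,-0.7]]'
python3 - <<'E'
from h import *
c=cam('scene'); s=cam('side'); save(c,'s10.png')
a=np.radians(122.77); e=np.array([np.cos(a),np.sin(a)]); n=np.array([-e[1],e[0]]); o=np.array([737.8,-335])
for k in (c,s):
    P=cloud(k).reshape(-1,3); L=np.c_[(P[:,:2]-o)@e,(P[:,:2]-o)@n,P[:,2]]; im=k['img'].reshape(-1,3)
    m=(L[:,0]>330)&(L[:,0]<480)&(L[:,1]>-160)&(L[:,1]<72)&(L[:,2]>238)&(L[:,2]<320)&(im.max(1)>75); q=L[m]
    y=np.percentile(q[:,1],[.3,99.7]); x1=np.percentile(q[:,0],99); ce=o+e*(x1-53.5)+n*y.mean(); print(y,x1,ce)
E
```

```text
clock: 41.63
eef_pos: [436.9, -46.4, 308.3]
tool_rot: [[-0.845, -0.534, -0.0], [-0.534, 0.845, 0.0], [-0.0, 0.0, -1.0]]
force: [-4.3, 2.3, 5.9]
finger_gap: 12.3
gripper_force: 59.1
clock: 42.63
eef_pos: [437.2, -46.9, 428.5]
tool_rot: [[-0.845, -0.535, 0.002], [-0.535, 0.845, -0.001], [-0.001, -0.002, -1.0]]
force: [0.2, -0.1, -0.1]
finger_gap: 85.0
gripper_force: 0.0
clock: 43.55
eef_pos: [266.9, -346.6, 426.9]
tool_rot: [[-0.991, 0.136, -0.001], [0.136, 0.991, 0.002], [0.001, 0.002, -1.0]]
force: [0.9, 1.0, -0.3]
finger_gap: 85.2
gripper_force: 0.0
[-133.66787747   65.96016538] 459.13025520907473 [546.71133549  24.39826072]
[-132.85082499   67.28738551] 459.5678890573549 [545.57295234  24.1859321 ]
```

View pics/s10.png

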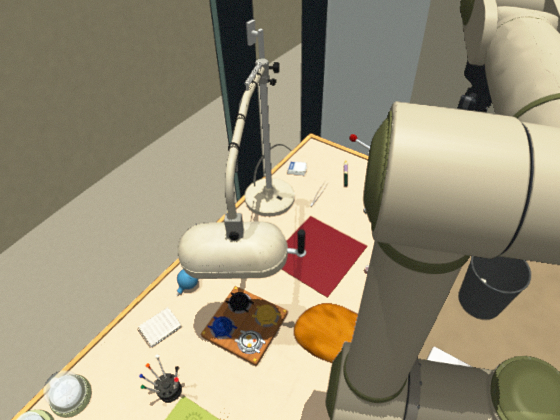

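The head's middle is at (546,24). The offset left to the holder's middle is purely radial (about 15 mm) and cannot be turned out. The pad is empty, three cases are closed, bystanders are in place, and the arm touches nothing.

```bash
python3 -c "
from cell import *
print(close_job())"
```

```text
the job is handed in; nothing more can be done
None
```

The job is handed in: the brass, blue and black backs are pressed home and level, the steel case is left open because its back was not there, and the lamp is back over the holder with its middle about 15 mm from the holder's middle, as close as the swivel allows.

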